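# Index the die carousel to its third stop

## Task

Lift the lid of the white model case right back until it rests on its stop. Then grip the wing knob of the carousel inside, turn it clockwise (seen from above) three clicks to the third stop without turning past it, and finish still gripping the knob there, so that it cannot shift while the scan is taken. Leave the other things on the desk undisturbed.

Things in the scene. Friction and masses are not known exactly. Their poses are not given: they have to be found in the camera images.
- case: White open-topped plastic case fixed to the desk, 200 (x) x 220 (y) x 85 (z) mm outside, 5 mm walls and floor. Origin: centre of its underside, on the desk; z up. The lid is hinged along the top of its +x wall; the free edge and the handle lie at its -x side. The carousel's vertical axis passes through this origin.
- lid (a joint): Lid angle, rad: 0 shut, grows as it opens, 1.8 = leaning back on its stop (two steel lugs behind the +x wall). It starts shut or slightly ajar (up to 0.12). 0.2-0.3 kg; the stiff hinge holds it wherever it is left (3 to 5 N at the handle moves it). White plate 200 x 220 x 8 mm.
- lid_hinge (a point): Middle of the hinge line, at the top of the case's +x wall (85.5 mm above the desk, 100 mm from the case's origin). The hinge line runs along this frame's y; the frame turns with the lid, the lid plate runs from it along its -x and its z is the lid's outward normal.
- lid_handle (a point): Middle of the steel bar handle on the lid's outer face. The bar runs along this frame's y (110 mm long, 11 mm thick, on a post 42 mm either side of its middle), its axis 35 mm above the outer face, 30 mm in from the lid's free edge, 170 mm from the hinge line along the lid and 43 mm off it along the lid's normal. Turns with the lid; z = outward normal.
- carousel (a joint): Angle of the carousel and its knob, rad, clockwise seen from above: starts at 0 (in its home notch, against an end stop), one click every 24 degrees (0.419 rad): first stop 0.419, second 0.838, third 1.257; it can turn on to the fifth. The detent pulls into the nearest stop; about 0.13 N m gets it over the hump between stops.
- knob_grip (a point): Grip point of the black wing knob in the middle of the carousel: on the vertical axis, 64 mm above the desk, 13 mm under the knob's top. The knob is a straight upright bar 46 mm long (this frame's x), 12 mm thick (its y), from 41 to 77 mm above the desk. z up; the frame turns with the knob, and at the start the bar runs along the case's x.
- disc (a point): Centre of the carousel disc's top face, 32 mm above the desk: aluminium disc of 78 mm radius carrying the knob (on a 34 mm hub) and 15 small plaster dies at 66 mm radius, whose tops are 43 mm above the desk. Keep fingertips above them.
- arch_model: Bystander: plaster dental arch model on a 60 x 65 mm block, 28 mm high. Origin: centre of its underside (for lying things, on the desk). Leave alone.
- sample_box: Bystander: plain cardboard box 75 x 55 x 45 mm. Origin: centre of its underside (for lying things, on the desk). Leave alone.
- driver: Bystander: screwdriver lying flat, 170 mm long, 26 mm thick handle. Origin: centre of its underside (for lying things, on the desk). Leave alone.
- spray_a: Bystander: upright spray can, 52 mm diameter, 170 mm high. Origin: centre of its underside (for lying things, on the desk). Leave alone.
- spray_b: Bystander: second spray can, same size. Origin: centre of its underside (for lying things, on the desk). Leave alone.
- cup: Bystander: white mug, 76 mm diameter, 90 mm high. Origin: centre of its underside (for lying things, on the desk). Leave alone.
- handset: Bystander: flat grey telephone handset 150 x 48 x 22 mm. Origin: centre of its underside (for lying things, on the desk). Leave alone.

How it is judged:
On the way, in this order (a step that is already met when the one before it is completed fails the run):
1. the lid is laid back on its stop (value of joint lid above 1.7 rad), for 0.3 s.
2. the knob is gripped and turned to the third stop (value of joint carousel between 1.137 and 1.377 rad and contact force between the fingers and carousel_c1 above 4 N), for 0.5 s.
At the end, for the whole second after the job is handed in: The lid is still open on its stop (over 1.7 rad), the carousel rests at its third stop (1.257 rad, within 0.12 rad), and the fingers grip the wing knob with more than 4 N, through the last second (all of step 2 and value of joint lid above 1.7 rad and velocity of joint carousel between -0.1 and 0.1 rad/s); the arm keeps its last pose, push and grip.
It fails at once if the knob is turned past the third stop (over the hump towards the fourth) (value of joint carousel above 1.46 rad).
It fails at once if a bystander is moved more than 20 mm (distance of any of arch_model, sample_box, driver, spray_a, spray_b, cup, handset from where it was at the start of the episode above 0.02 m).
It also fails if it takes over 54 s, if anything falls off the work surface, if the arm or the gripper's body presses on something with over 40 N, if the wrist force passes 120 N, or if a joint passes its speed limit or range.

## Robot

A 6-joint arm with a two-finger parallel gripper is mounted at the origin on the work surface. World frame = base frame: x ahead of the robot, y to its left, z up, the work surface at z = 0. Lengths are in m, angles in rad, forces in N, time in s.
With the tool pointing down it reaches from about 0.35 to 0.85 m from the base axis. Payload 8.1 kg.
Tool frame: the origin (TCP) lies at the very end of the fingers, on their centre line; the grasp point (between the pads) lies 19 mm behind it; z points along the fingers, y is the line along which they close (so a half turn about z gives the same grasp; the last joint's range is limited). The gripper opens to 85 mm and grips with 20 to 120 N. Pads are 22 mm wide; open, the fingers measure 114 mm over their backs; the gripper's body (76 mm by 85 mm) begins 54 mm behind the grasp point. The pads swing forward as they close: fully open they stand 13 mm farther back than shut.
Start: joints at [-0.085, 0.13, 1.488, -0, 1.523, -0.085], TCP at [0.6, 0, 0.231] pointing down, gripper open.
Joint ranges: [-2.96, 2.96], [-0.89, 2.26], [0.02, 2.5], [-1.34, 4.48], [0, 2.73], [-2.66, 2.66]. Speed limits (rad/s): [2.39, 2.39, 2.79, 3.14, 3.14, 3.14].

## Interface

Orientations are given as a unit quaternion [x, y, z, w].
In Python, from plant import * gives the robot as it stands. The module is installed in compiled form; this text tells all that it offers.
- The arm moves only by the shell command python3 -m pendant 'ROWS' [FORCE]. ROWS is JSON, one flat list of numbers, 7 for each row, row after row: the shift along the tool's x, y, z in mm, then the turn, a rotation vector about the tool's x, y, z in rad, then the closure, from 0 (fully open) to 1 (shut). In form: [tx, ty, tz, rx, ry, rz, claw, tx, ty, tz, rx, ry, rz, claw, ...]. A call has 1 to 20 rows; each row is the pose to reach, as a shift and turn from the pose commanded when the call began, along the tool's axes at that moment; what a row does not reach only later rows make up. A row lasts 1/12 s, in which the tool goes at most 41.7 mm and 7.16 degrees, less where a joint would pass 70% of its speed; a pose out of reach is approached as far as the arm can. A call with a gripper value outside its range is refused whole. The fingers move at their own pace and stop on an object; FORCE is the grip in N (left out, the last holds). Time passes only in rows, so rows that repeat a pose let the fingers close. It gives the time, the measured TCP pose, the force, the opening and the grip force at its end, in the units of the state.
- state(): the state, without advancing time (a new reading comes with each control period).
- snapshot(name): name is "scene" or "side" or "wrist"; returns the picture (400x640x3 uint8, red, green, blue); there is no depth.
- camera_model(name): a dict with "K" (3x3 intrinsics, pixels), "dist" ([k1, k2, p1, p2, k3] as OpenCV has them; the pictures are not rectified), "cam_to_world" (4x4, takes a point from camera to world coordinates); the wrist camera has in their place "tool_from_camera" (4x4, takes a point from camera to tool coordinates, whose origin is the TCP and whose axes are the flange's). Camera axes: x right, y down, z forward; pixel columns grow to the right and rows downward; lengths in m; the calibration is good to about 2 mm. A picture is of the moment at which its call begins: read the wrist's pose just before it. camera_model takes no time and is no camera call.
- finish_job(): hands the job in; it is judged then, once.
The state is a dict: "time_s": time; "joints": joint angles; "qvel": joint speeds; "effort": joint torques, N m; "tcp_pos": TCP position; "tcp_rot": TCP orientation; "force": force on the tool from outside, world axes, zero at the start; "wrist_torque": the same for the moment, N m; "opening": finger opening in m; "grip_force": force on a finger pad.
Only numpy, scipy, OpenCV 4.12 (cv2) and the standard library are available. Lean on these libraries where they do the work, as an engineer would, in place of code of your own. Each camera call takes 0.05 s, during which the arm holds its last target. There are 200 camera calls.

## Working session

There is one attempt and no reset: what is moved stays moved. The work goes in short steps, Python scripts to look and compute and a shell command to move; the robot and the scene stay as the last step left them, time stands still between calls to the robot, and variables do not carry over. Pictures are saved under pics/ and viewed, at most 10 in all, crops included, and the job is handed in when it is done.

```bash
mkdir -p pics
python3 - <<'E'
from plant import *
import cv2
for n in("scene","side"):
    cv2.imwrite(f"pics/{n}0.png",snapshot(n)[:,:,::-1])
    print(n,{k:(v.tolist() if hasattr(v,'tolist') else v) for k,v in camera_model(n).items()})
s=state();print(s);print(camera_model("wrist"))
cv2.imwrite("pics/wrist0.png",snapshot("wrist")[:,:,::-1])
E
```

```text
scene {'K': [[465.66754469176436, 0.0, 327.2945541159428], [0.0, 465.66754469176436, 197.26735271258943], [0.0, 0.0, 1.0]], 'dist': [-0.06496821783392803, 0.0, 0.0, 0.0, 0.0], 'cam_to_world': [[-0.0981640582629688, 0.7735389006298877, -0.6261001412534974, 1.366382084198844], [0.9950359723763186, 0.08662652137892218, -0.04898223627909847, 0.08303224809488051], [0.016347212069915056, -0.6278004579530762, -0.7782026430509277, 1.14962997157061], [0.0, 0.0, 0.0, 1.0]]}
side {'K': [[503.9065059947808, 0.0, 323.7323036023443], [0.0, 503.9065059947808, 212.452356069241], [0.0, 0.0, 1.0]], 'dist': [0.022609509932375746, 0.0, 0.0, 0.0, 0.0], 'cam_to_world': [[0.694123577685627, -0.4941033005841674, 0.5235020413071346, -0.27878197273900407], [-0.7197916528859291, -0.46668553079503505, 0.513911073807812, -0.7550977784619467], [-0.009614329755489079, -0.7335301927653612, -0.6795888617134367, 1.1442768383872781], [0.0, 0.0, 0.0, 1.0]]}
{'time_s': 0.1, 'joints': array([-8.54072704e-02,  1.31116638e-01,  1.48919364e+00, -5.70037016e-06,
        1.52299995e+00, -8.54072741e-02]), 'qvel': array([-1.70
[... 466 characters left out ...]
ay([ 0.02652123,  0.00435804, -0.002866  ]), 'grip_force': 0.0, 'opening': 0.08534256528525568}
{'K': array([[334.23911355,   0.        , 320.50176447],
       [  0.        , 334.23911355, 195.5804776 ],
       [  0.        ,   0.        ,   1.        ]]), 'dist': array([-0.06273184,  0.        ,  0.        ,  0.        ,  0.        ]), 'tool_from_camera': array([[-6.30996538e-04, -9.49527952e-01, -3.13681797e-01,
         8.03161777e-02],
       [ 9.99999800e-01, -5.85994712e-04, -2.37750658e-04,
         5.78951669e-04],
       [ 4.19350211e-05, -3.13681885e-01,  9.49528132e-01,
        -1.42637872e-01],
       [ 0.00000000e+00,  0.00000000e+00,  0.00000000e+00,
         1.00000000e+00]])}
```

View pics/scene0.png

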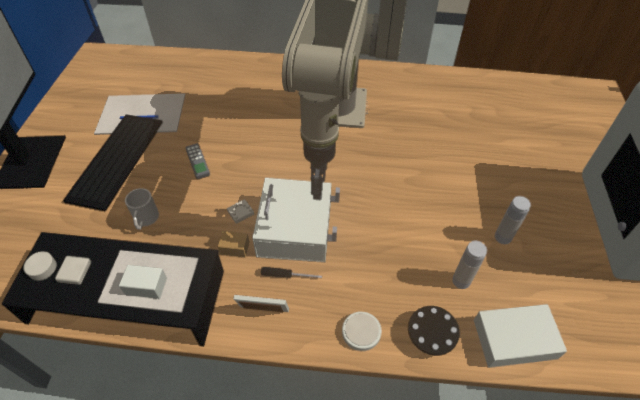

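View pics/side0.png

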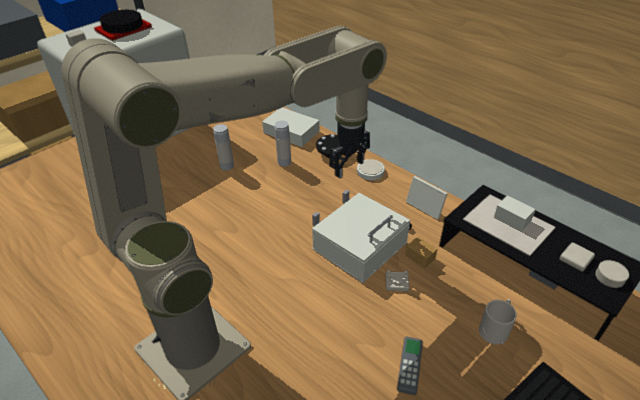

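Run:
```python
import cv2
a=cv2.imread("pics/scene0.png")[165:290,215:365];b=cv2.imread("pics/side0.png")[170:300,290:450]
cv2.imwrite("pics/c1.png",cv2.resize(a,None,fx=5,fy=4.8 and 5,interpolation=2)[:600])
cv2.imwrite("pics/c2.png",cv2.resize(b,None,fx=4.5,fy=4.5,interpolation=2))
```

```text
(no output)
```

View pics/c1.png

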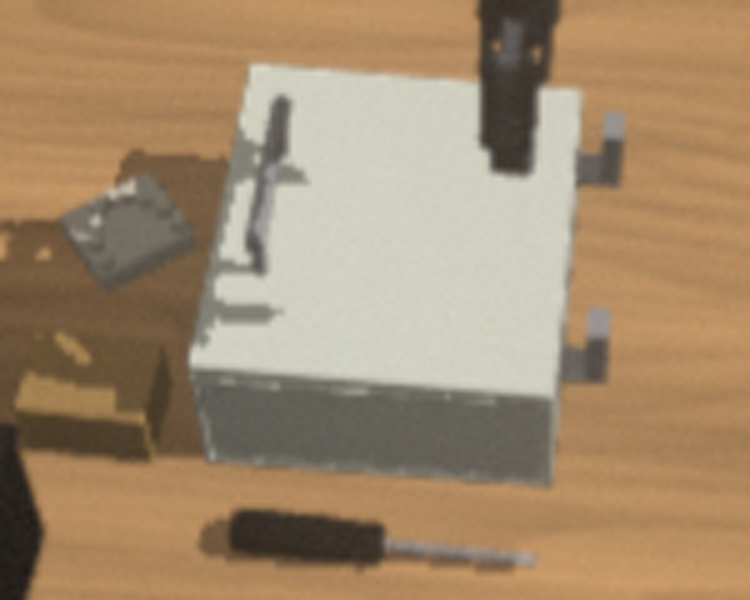

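View pics/c2.png

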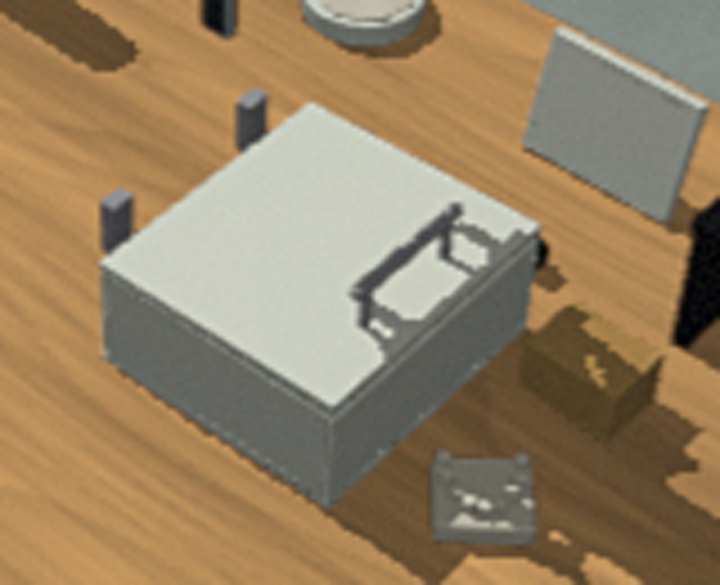

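View pics/wrist0.png

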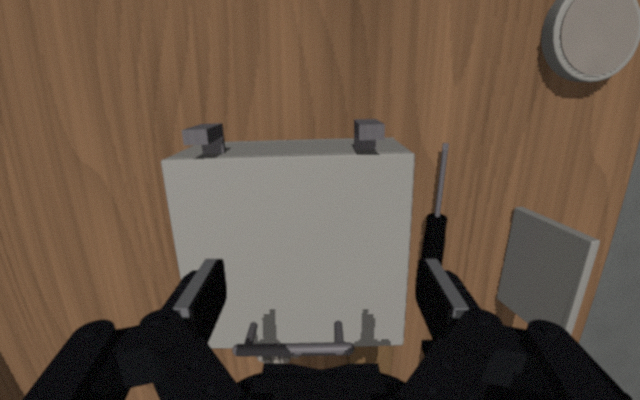

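```bash
cat > h.py <<'E'
import numpy as np, cv2
from plant import *
from scipy.spatial.transform import Rotation as R
def ray(n,p,T=None):
    c=camera_model(n)
    if T is None: T=np.array(c["cam_to_world"])
    q=cv2.undistortPoints(np.array([[p]],float),np.array(c["K"]),np.array(c["dist"]))[0,0]
    return T[:3,3],T[:3,:3]@np.r_[q,1]
def plane(n,p,z,T=None):
    o,d=ray(n,p,T); return o+d*(z-o[2])/d[2]
def tri(rays):
    A=0;b=0
    for o,d in rays:
        d=d/np.linalg.norm(d);P=np.eye(3)-np.outer(d,d);A=A+P;b=b+P@o
    x=np.linalg.solve(A,b);return x,[np.linalg.norm(np.cross(x-o,d/np.linalg.norm(d)))*1e3 for o,d in rays]
def wristT(s):
    T=np.eye(4);T[:3,:3]=R.from_quat(s["tcp_rot"]).as_matrix();T[:3,3]=s["tcp_pos"]
    return T@np.array(camera_model("wrist")["tool_from_camera"])
E
python3 - <<'E'
from h import *
np.set_printoptions(precision=4,suppress=True)
W=wristT(state())
P=[("TL free,-x",(265,178),(363.3,261.1),None),("TR hinge,-x",(331.2,183),(312.9,228.2),(166,157)),("BR hinge,+x",(325.4,244.4),(359.3,192.9),(413,153)),("BL free,+x",(253.4,238.4),(409.6,221.1),(405,345)),
("h-",(271.6,185),(369.3,235.1),(237,349)),("h+",(267,218.6),(391.1,216.7),(352,347)),]
for n,a,b,c in P:
    r=[ray("scene",a),ray("side",b)]
    if c and n[0]!='T' and n[0]!='B': r.append(ray("wrist",c,W))
    x,e=tri(r);print(n,x,e)
print("bottom",plane("scene",(257.4,257.4),0),plane("scene",(325,262.2),0),plane("side",(362.9,282.2),0),plane("side",(312.9,248.9),0))
E
```

```text
TL free,-x [ 0.4632 -0.1776  0.0931] [np.float64(0.39463571560665817), np.float64(0.39463571560651983)]
TR hinge,-x [0.4604 0.0203 0.0907] [np.float64(2.8450924387019803), np.float64(2.8450924387019527)]
BR hinge,+x [0.6782 0.0257 0.0895] [np.float64(1.929584747559459), np.float64(1.929584747559477)]
BL free,+x [ 0.6815 -0.1713  0.0912] [np.float64(2.0991270766635504), np.float64(2.0991270766635437)]
h- [ 0.5222 -0.1461  0.132 ] [np.float64(2.5690876760496444), np.float64(1.6609817951751316), np.float64(1.5068454386692778)]
h+ [ 0.6303 -0.1417  0.1261] [np.float64(5.726592569195063), np.float64(1.5590552275645755), np.float64(6.000546834758251)]
bottom [ 0.6846 -0.1671  0.    ] [0.6792 0.0275 0.    ] [ 0.4663 -0.1793  0.    ] [0.4599 0.0192 0.    ]
```

```bash
python3 -m pendant '[-50,-8,10,0,0,0.4,0.4, -100,-16,20,0,0,0.8,0.4, -145,-24,30,0,0,1.2,0.4, -145,-24,30,0,0,1.543,0.4, -145,-24,30,0,0,1.543,0.4, -145,-24,30,0,0,1.543,0.4, -145,-24,30,0,0,1.543,0.4, -145,-24,30,0,0,1.543,0.4, -145,-24,30,0,0,1.543,0.4, -145,-24,30,0,0,1.543,0.4, -145,-24,30,0,0,1.543,0.4, -145,-24,30,0,0,1.543,0.4, -145,-24,30,0,0,1.543,0.4, -145,-24,30,0,0,1.543,0.4, -145,-24,30,0,0,1.543,0.4, -145,-24,30,0,0,1.543,0.4]' 30
python3 - <<'E'
from h import *
s=state();print(s["joints"],R.from_quat(s["tcp_rot"]).as_matrix().round(3))
cv2.imwrite("pics/w1.png",snapshot("wrist")[:,:,::-1])
E
```

```text
time_s: 1.48
tcp_pos: [0.5759, -0.1449, 0.201]
tcp_rot: [1.0, 0.015, -0.0, -0.0]
force: [-0.5, 0.0, -1.3]
opening: 0.0513
grip_force: 0.0
[-3.32874314e-01  1.29499148e-01  1.54445648e+00 -2.28420995e-05
  1.46807373e+00  1.20815019e+00] [[ 1.    0.03 -0.  ]
 [ 0.03 -1.    0.  ]
 [-0.   -0.   -1.  ]]
```

View pics/w1.png

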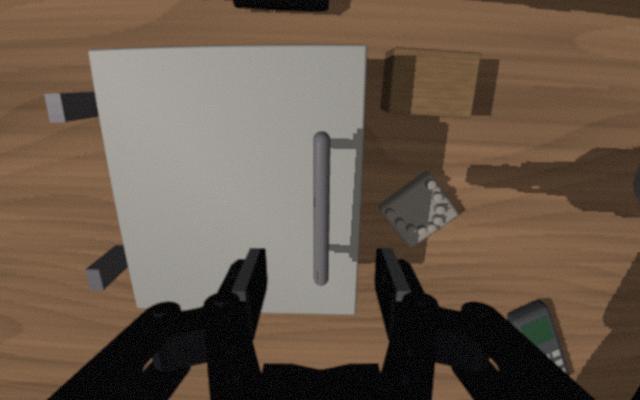

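Run:
```python
from h import *
W=wristT(state())
for p in((321.5,131),(320.5,287)):print(plane("wrist",p,.1285,W).round(4))
```

```text
[ 0.6294 -0.1443  0.1285]
[ 0.5137 -0.147   0.1285]
```

```bash
python3 -m pendant '[-3,0.5,30,0,0,0,0.4, -3,0.5,55,0,0,0,0.4, -3,0.5,75,0,0,0,0.4, -3,0.5,88,0,0,0,0.4, -3,0.5,88,0,0,0,0.4, -3,0.5,88,0,0,0,0.8, -3,0.5,88,0,0,0,1, -3,0.5,88,0,0,0,1, -3,0.5,88,0,0,0,1, -3,0.5,88,0,0,0,1, -3,0.5,88,0,0,0,1, -3,0.5,88,0,0,0,1, -3,0.5,88,0,0,0,1]' 40
```

```text
time_s: 2.62
tcp_pos: [0.5742, -0.1457, 0.1142]
tcp_rot: [1.0, 0.014, 0.001, 0.0]
force: [5.9, 1.4, 0.0]
opening: 0.0094
grip_force: 39.0
```

Run:
```python
import numpy as np
for t in np.arange(0,1.86,.1):
    c,s=np.cos(t),np.sin(t);a=.5*t
    print(round(t,2),"ty %.0f tz %.0f rx %.2f"%(-(-170*c+43*s+170)+16*np.sin(a),-(170*s+43*c-43)+16*(np.cos(a)-1),-a))
```

```text
0.0 ty 0 tz 0 rx -0.00
0.1 ty -4 tz -17 rx -0.05
0.2 ty -10 tz -33 rx -0.10
0.3 ty -18 tz -48 rx -0.15
0.4 ty -27 tz -63 rx -0.20
0.5 ty -37 tz -77 rx -0.25
0.6 ty -49 tz -89 rx -0.30
0.7 ty -62 tz -100 rx -0.35
0.8 ty -76 tz -110 rx -0.40
0.9 ty -91 tz -118 rx -0.45
1.0 ty -107 tz -125 rx -0.50
1.1 ty -123 tz -130 rx -0.55
1.2 ty -139 tz -134 rx -0.60
1.3 ty -156 tz -136 rx -0.65
1.4 ty -173 tz -136 rx -0.70
1.5 ty -190 tz -134 rx -0.75
1.6 ty -206 tz -131 rx -0.80
1.7 ty -223 tz -125 rx -0.85
1.8 ty -238 tz -119 rx -0.90
```

First half, to about 0.7 rad.

```bash
python3 -m pendant '[0,-2,-8,-0.025,0,0,1, 0,-4,-17,-0.05,0,0,1, 0,-7,-25,-0.075,0,0,1, 0,-10,-33,-0.1,0,0,1, 0,-14,-41,-0.125,0,0,1, 0,-18,-48,-0.15,0,0,1, 0,-22,-56,-0.175,0,0,1, 0,-27,-63,-0.2,0,0,1, 0,-32,-70,-0.225,0,0,1, 0,-37,-77,-0.25,0,0,1, 0,-43,-83,-0.275,0,0,1, 0,-49,-89,-0.3,0,0,1, 0,-55,-95,-0.325,0,0,1, 0,-62,-100,-0.35,0,0,1]'
python3 -c "
from h import *
s=state();print(s['joints'].round(3),s['wrist_torque'].round(2))"
```

```text
time_s: 3.78
tcp_pos: [0.5725, -0.0836, 0.2137]
tcp_rot: [0.984, 0.014, 0.004, 0.175]
force: [10.3, -1.5, -4.4]
opening: 0.0094
grip_force: 39.0
[-0.016  0.07   1.626 -0.355  1.435  1.573] [ 0.03 -1.36  0.53]
```

Run:
```python
import numpy as np
f=lambda t:np.array([-(-170*np.cos(t)+43*np.sin(t)+170)+16*np.sin(.5*t),-(170*np.sin(t)+43*np.cos(t)-43)+16*(np.cos(.5*t)-1)])
a=.35
for t in np.arange(.7,1.93,.1):
    y,z=f(t)-[-62,-100]
    print(round(t,2),"ty %.0f tz %.0f rx %.2f"%(np.cos(a)*y-np.sin(a)*z,np.sin(a)*y+np.cos(a)*z,-.5*t+a))
```

```text
0.7 ty -0 tz -0 rx 0.00
0.8 ty -10 tz -14 rx -0.05
0.9 ty -21 tz -27 rx -0.10
1.0 ty -33 tz -39 rx -0.15
1.1 ty -47 tz -49 rx -0.20
1.2 ty -61 tz -58 rx -0.25
1.3 ty -76 tz -66 rx -0.30
1.4 ty -92 tz -72 rx -0.35
1.5 ty -109 tz -76 rx -0.40
1.6 ty -125 tz -78 rx -0.45
1.7 ty -142 tz -79 rx -0.50
1.8 ty -159 tz -78 rx -0.55
1.9 ty -175 tz -75 rx -0.60
```

```bash
python3 -m pendant '[0,-5,-7,-0.025,0,0,1, 0,-10,-14,-0.05,0,0,1, 0,-15,-21,-0.075,0,0,1, 0,-21,-27,-0.1,0,0,1, 0,-27,-33,-0.125,0,0,1, 0,-33,-39,-0.15,0,0,1, 0,-40,-44,-0.175,0,0,1, 0,-47,-49,-0.2,0,0,1, 0,-54,-54,-0.225,0,0,1, 0,-61,-58,-0.25,0,0,1, 0,-76,-66,-0.3,0,0,1, 0,-84,-69,-0.325,0,0,1, 0,-92,-72,-0.35,0,0,1, 0,-100,-74,-0.375,0,0,1, 0,-109,-76,-0.4,0,0,1, 0,-117,-77,-0.425,0,0,1, 0,-125,-78,-0.45,0,0,1, 0,-134,-79,-0.475,0,0,1, 0,-142,-79,-0.5,0,0,1, 0,-142,-79,-0.5,0,0,1]'
python3 -c "
from h import *
s=state();print(s['joints'].round(3),s['wrist_torque'].round(2))
for n in('side','scene'): cv2.imwrite('pics/%s2.png'%n,snapshot(n)[:,:,::-1])"
```

```text
time_s: 5.45
tcp_pos: [0.5684, 0.078, 0.2398]
tcp_rot: [0.91, 0.013, 0.008, 0.414]
force: [6.8, 2.6, 4.9]
opening: 0.0094
grip_force: 40.5
[ 0.485  0.369  1.425 -0.759  1.746  2.046] [-0.03 -0.68  0.76]
```

View pics/side2.png

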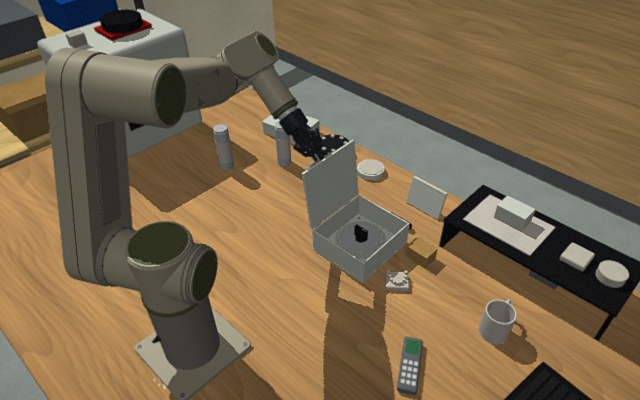

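```bash
python3 -m pendant '[0,-4,-2,-0.0125,0,0,1, 0,-7,-4,-0.025,0,0,1, 0,-11,-6,-0.0375,0,0,1, 0,-15,-8,-0.05,0,0,1, 0,-18,-9,-0.05,0,0,1, 0,-18,-9,-0.05,0,0,1, 0,-18,-9,-0.05,0,0,1, 0,-18,-9,-0.05,0,0,1]'
```

```text
time_s: 6.22
tcp_pos: [0.568, 0.0939, 0.2333]
tcp_rot: [0.9, 0.011, 0.008, 0.436]
force: [7.6, -7.5, 5.6]
opening: 0.0092
grip_force: 40.1
```

```bash
python3 -m pendant '[0,-3,-2,0,0,0,1, 0,-6,-3,0,0,0,1, 0,-6,-3,0,0,0,1, 0,-6,-3,0,0,0,1]'
```

```text
time_s: 6.55
tcp_pos: [0.5679, 0.0946, 0.2333]
tcp_rot: [0.898, 0.008, 0.007, 0.44]
force: [7.9, -38.3, 14.8]
opening: 0.0092
grip_force: 39.5
```

```bash
python3 -m pendant '[0,5,2,0,0,0,1, 0,5,2,0,0,0,0.75, 0,5,2,0,0,0,0.75, 0,5,2,0,0,0,0.75, 0,5,2,0,0,0,0.75, 0,5,2,0,0,0,0.75, 0,5,-4,0,0,0,0.75, 0,5,-10,0,0,0,0.75, 0,5,-18,0,0,0,0.75, 0,5,-30,0,0,0,0.75, 0,5,-45,0,0,0,0.75, 0,5,-60,0,0,0,0.75, 0,5,-60,0,0,0,0.75]'
python3 -c "
from h import *
s=state();print(s['joints'].round(3),R.from_quat(s['tcp_rot']).as_matrix().round(3))
cv2.imwrite('pics/side3.png',cv2.resize(snapshot('side')[100:300,200:460,::-1],None,fx=3,fy=3))"
```

```text
time_s: 7.63
tcp_pos: [0.5656, 0.1483, 0.2724]
tcp_rot: [0.901, 0.013, 0.008, 0.434]
force: [0.7, -0.2, 0.9]
opening: 0.021
grip_force: 0.0
[ 0.589  0.468  1.261 -0.773  1.886  2.066] [[ 1.     0.016  0.026]
 [ 0.03  -0.623 -0.782]
 [ 0.004  0.782 -0.623]]
```

View pics/side3.png

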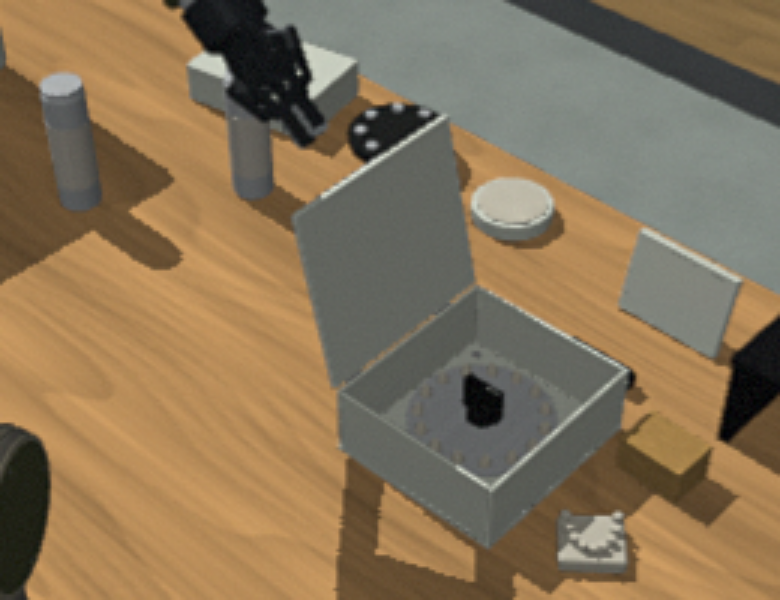

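```bash
python3 -m pendant '[0,30,-25,0,0,0,0.4, 0,60,-50,0,0,0,0.4, 0,94,-75,0,0,0,0.4, 0,94,-75,0.1,0,0,0.4, 0,115,-40,0.2,0,0,0.4, 0,140,0,0.32,0,0,0.4, 0,160,40,0.44,0,0,0.4, 0,180,80,0.56,0,0,0.4, 0,200,127,0.68,0,0,0.4, 0,200,127,0.8,0,0,0.4, 0,200,127,0.898,0,0,0.4, 0,200,127,0.898,0,0,0.4, 0,200,127,0.898,0,0,0.4, 0,200,127,0.898,0,0,0.4]'
python3 -c "
from h import *
s=state();M=R.from_quat(s['tcp_rot']).as_matrix()
D=np.array([[-.03,1,0],[1,.03,0],[0,0,-1]]).T
D=np.array([[-.03,1,0],[1,.03,0],[0,0,-1]]).T;D/=np.linalg.norm(D,axis=0)
print(s['joints'].round(3),M.round(3),s['tcp_pos'],R.from_matrix(M.T@D).as_rotvec())"
```

```text
time_s: 8.85
tcp_pos: [0.571, -0.0782, 0.347]
tcp_rot: [1.0, 0.014, -0.0, 0.002]
force: [0.6, 0.6, 0.6]
opening: 0.051
grip_force: 0.0
[-0.223  0.048  1.367 -0.004  1.726  1.32 ] [[ 1.     0.027 -0.001]
 [ 0.027 -1.    -0.004]
 [-0.001  0.004 -1.   ]] [ 0.57099133 -0.07820666  0.34695783] [ 0.00241922  0.00362481 -1.57330725]
```

```bash
python3 -m pendant '[0,-2,20,0,0,-0.12,0.4, 0,-2,40,0,0,-0.24,0.4, 0,-2,60,0,0,-0.36,0.4, 0,-2,80,0,0,-0.48,0.4, 0,-2,100,0,0,-0.6,0.4, 0,-2,110,0,0,-0.72,0.4, 0,-2,110,0,0,-0.84,0.4, 0,-2,110,0,0,-0.96,0.4, 0,-2,110,0,0,-1.08,0.4, 0,-2,110,0,0,-1.2,0.4, 0,-2,110,0,0,-1.32,0.4, 0,-2,110,0,0,-1.44,0.4, 0,-2,110,0.002,0.003,-1.573,0.4, 0,-2,110,0.002,0.003,-1.573,0.4, 0,-2,110,0.002,0.003,-1.573,0.4, 0,-2,110,0.002,0.003,-1.573,0.4, 0,-2,110,0.002,0.003,-1.573,0.4]'
python3 -c "
from h import *
s=state();W=wristT(s);print(s['joints'].round(3),R.from_quat(s['tcp_rot']).as_matrix().round(3));np.save('W.npy',W)
cv2.imwrite('pics/w2.png',snapshot('wrist')[:,:,::-1])"
```

```text
time_s: 10.27
tcp_pos: [0.5712, -0.0757, 0.2373]
tcp_rot: [0.697, 0.717, 0.0, -0.0]
force: [-0.3, 0.0, 0.2]
opening: 0.0512
grip_force: 0.0
[-2.210e-01  6.300e-02  1.549e+00  1.000e-03  1.529e+00 -2.500e-01] [[-0.028  1.     0.001]
 [ 1.     0.028  0.001]
 [ 0.001  0.001 -1.   ]]
```

View pics/w2.png

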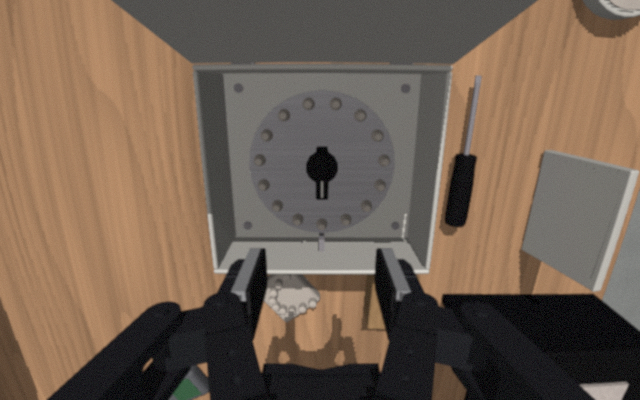

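Run:
```python
from h import *
W=np.load('W.npy')
d=[plane("wrist",p,.032,W) for p in((249,162),(395,162),(322,90),(322,233))];print(np.round(d,4),(d[0]+d[1])/2,(d[2]+d[3])/2)
for p in((322,147),(322,199),(316,190),(328,190)):print(plane("wrist",p,.077,W).round(4))
im=snapshot("wrist");m=(im.max(2)<40).astype(np.uint8)[140:205,300:345]
for r in range(0,65,4):
    c=np.nonzero(m[r])[0];print(140+r,(c.min()+300,c.max()+300) if len(c) else '')
```

```text
[[ 0.4956 -0.0746  0.032 ]
 [ 0.651  -0.0703  0.032 ]
 [ 0.5712  0.0009  0.032 ]
 [ 0.5757 -0.155   0.032 ]] [ 0.57331941 -0.07247087  0.032     ] [ 0.57343449 -0.07705669  0.032     ]
[ 0.5724 -0.0487  0.077 ]
[ 0.5738 -0.0987  0.077 ]
[ 0.5679 -0.0899  0.077 ]
[ 0.5793 -0.0896  0.077 ]
140 
144 
148 (np.int64(317), np.int64(326))
152 (np.int64(316), np.int64(327))
156 (np.int64(311), np.int64(332))
160 (np.int64(308), np.int64(334))
164 (np.int64(307), np.int64(336))
168 (np.int64(307), np.int64(336))
172 (np.int64(308), np.int64(335))
176 (np.int64(310), np.int64(333))
180 (np.int64(315), np.int64(328))
184 (np.int64(317), np.int64(327))
188 (np.int64(317), np.int64(327))
192 (np.int64(317), np.int64(326))
196 (np.int64(317), np.int64(326))
200 
204
```

```bash
python3 -m pendant '[0,2,35,0,0,0,0.4, 0,2,70,0,0,0,0.4, 0,2,105,0,0,0,0.4, 0,2,135,0,0,0,0.4, 0,2,160,0,0,0,0.4, 0,2,178,0,0,0,0.4, 0,2,188,0,0,0,0.4, 0,2,188,0,0,0,0.4, 0,2,188,0,0,0,0.7, 0,2,188,0,0,0,0.8, 0,2,188,0,0,0,1, 0,2,188,0,0,0,1, 0,2,188,0,0,0,1, 0,2,188,0,0,0,1, 0,2,188,0,0,0,1, 0,2,188,0,0,0,1]' 40
python3 -c "
from h import *
s=state();M=R.from_quat(s['tcp_rot']).as_matrix();print(s['joints'].round(3),s['wrist_torque'].round(3),np.arctan2(M[1,0],M[0,0]))"
```

```text
time_s: 11.7
tcp_pos: [0.5726, -0.0767, 0.0514]
tcp_rot: [0.697, 0.718, -0.0, -0.0]
force: [-13.2, -0.0, 12.1]
opening: 0.0115
grip_force: 41.0
[-0.222  0.23   1.719  0.     1.194 -0.252] [-0.07   2.029 -0.115] 1.600532501842013
```

```bash
python3 -m pendant '[0,-1,-2,0,0,0.03,1, 0,-1,-2,0,0,0.09,1, 0,-1,-2,0,0,0.15,1, 0,-1,-2,0,0,0.21,1, 0,-1,-2,0,0,0.27,1, 0,-1,-2,0,0,0.33,1, 0,-1,-2,0,0,0.39,1, 0,-1,-2,0,0,0.45,1, 0,-1,-2,0,0,0.51,1, 0,-1,-2,0,0,0.57,1, 0,-1,-2,0,0,0.63,1, 0,-1,-2,0,0,0.69,1, 0,-1,-2,0,0,0.75,1, 0,-1,-2,0,0,0.81,1, 0,-1,-2,0,0,0.84,1, 0,-1,-2,0,0,0.84,1, 0,-1,-2,0,0,0.84,1]'
python3 -c "
from h import *
s=state();M=R.from_quat(s['tcp_rot']).as_matrix();print(s['joints'].round(3),s['wrist_torque'].round(3),1.6005-np.arctan2(M[1,0],M[0,0]))"
```

```text
time_s: 13.12
tcp_pos: [0.5723, -0.0766, 0.0515]
tcp_rot: [0.928, 0.372, 0.001, -0.0]
force: [0.8, -1.8, -6.4]
opening: 0.011
grip_force: 42.1
[-2.220e-01  2.270e-01  1.721e+00  1.000e-03  1.192e+00  5.860e-01] [-0.426 -0.129 -0.03 ] 0.8387454562832798
```

```bash
python3 -m pendant '[0,0,0,0,0,0.05,1, 0,0,0,0,0,0.1,1, 0,0,0,0,0,0.15,1, 0,0,0,0,0,0.2,1, 0,0,0,0,0,0.25,1, 0,0,0,0,0,0.3,1, 0,0,0,0,0,0.35,1, 0,0,0,0,0,0.39,1, 0,0,0,0,0,0.418,1, 0,0,0,0,0,0.418,1, 0,0,0,0,0,0.418,1, 0,0,0,0,0,0.418,1, 0,0,0,0,0,0.418,1, 0,0,0,0,0,0.418,1, 0,0,0,0,0,0.418,1, 0,0,0,0,0,0.418,1, 0,0,0,0,0,0.418,1, 0,0,0,0,0,0.418,1]'
python3 -c "
from h import *
s=state();M=R.from_quat(s['tcp_rot']).as_matrix();print(s['joints'].round(3),s['wrist_torque'].round(3),1.6005-np.arctan2(M[1,0],M[0,0]))
a=snapshot('scene')[150:280,200:380,::-1];b=snapshot('wrist')[:,:,::-1]
cv2.imwrite('pics/end.png',np.hstack([cv2.resize(a,(400,300)),cv2.resize(b,(400,300))]))"
```

```text
time_s: 14.62
tcp_pos: [0.5723, -0.0765, 0.0515]
tcp_rot: [0.985, 0.171, 0.0, -0.0]
force: [-1.6, -4.0, -3.0]
opening: 0.0114
grip_force: 42.6
[-2.220e-01  2.270e-01  1.721e+00  1.000e-03  1.193e+00  1.005e+00] [-0.776  0.211  0.025] 1.2576399122253263
```

View pics/end.png

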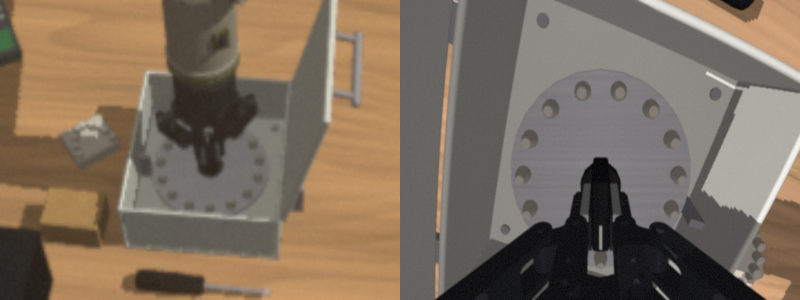

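```bash
python3 -c "
from plant import *
print(finish_job())"
```

```text
the job is handed in; nothing more can be done
None
```

The job is handed in: the lid is back on its stop, the knob is at the third stop (the tool turned 1.258 rad) and still gripped at about 42 N after 14.6 s of robot time. I saw no bystander disturbed, but the hand-in gave no verdict.

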